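# Pull out the inspection-light boom and hold it over the part

### The arm

A 6-joint arm with a two-finger parallel gripper is mounted at the origin on a cart in front of the work surface, level with it; the furniture and walls round the work are solid. World frame = base frame: x ahead of the robot, y to its left, z up, the work surface at z = 0. Lengths are in m, angles in rad, forces in N, time in s.
With the tool pointing down it reaches from about 0.4 to 0.825 m from the base axis. Payload 7 kg.
Tool frame: the origin (TCP) lies between the finger pads, 19 mm behind the fingertips; this is the grasp point; z points along the fingers, y is the line along which they close (so a half turn about z gives the same grasp; the last joint's range is limited). The gripper opens to 88 mm and grips with 3 to 60 N. Pads are 19 mm wide; open, the fingers measure 130 mm over their backs; the gripper's body (78 mm by 193 mm) begins 47 mm behind the grasp point.
Start: joints at [-1.025, 0.359, 0.012, 0, -1.224, -0.288], TCP at [0.172, -0.653, 0.245] pointing down, gripper open.
Joint ranges: [-3.07, 3.07], [-1.43, 2.12], [-1.02, 1.25], [-3.03, 1.67], [-3.05, -0], [-3.03, 3.03]. Speed limits (rad/s): [2.39, 2.39, 3.01, 3.14, 3.14, 3.14].

### API

Orientations are given as [roll, pitch, yaw] about the fixed x, y, z axes, in that order (R = Rz(yaw) Ry(pitch) Rx(roll)).
In Python, from station import arm gives the robot as it stands.
- The arm moves only by the shell command python3 nudge.py 'ROWS' [FORCE]. ROWS is a JSON list of rows, 1 to 20 of them, each of 5 numbers: the finger opening in m, then dx, dy, dz in m, then a turn about the tool's z in rad; each row is the pose to reach, as a shift and turn from the pose commanded when the command began, along the tool's axes at that moment; what a row does not reach only later rows make up. A row lasts 1/12 s, in which the tool goes at most 0.0417 m and 0.125 rad, less where a joint would pass 70% of its speed; a pose out of reach is approached as far as the arm can. The fingers move at their own pace and stop on an object; FORCE is the grip in N (left out, the last holds). Time passes only in rows, so rows that do not move let the fingers close. It prints the time, the measured TCP pose, the force, the opening and the grip force at its end.
- arm.get_state(): the state, without advancing time (a new reading comes with each control period).
- arm.grab_frame(name): name is "side" or "top" or "wrist"; returns the picture (384x512x3 uint8, red, green, blue); there is no depth.
- arm.camera_params(name): a dict with "fx", "fy", "cx", "cy" (pixels), "T" (4x4, takes a point from camera to world coordinates); the wrist camera has in their place "hand_eye" (4x4, takes a point from camera to tool coordinates, whose origin is the TCP and whose axes are the flange's). Camera axes: x right, y down, z forward; pixel columns grow to the right and rows downward; lengths in m; the calibration is good to about 2 mm. The wrist camera is an equidistant fisheye: a pixel r from the principal point sees the ray r / f radians off the axis. A picture is of the moment at which its call begins: read the wrist's pose just before it. camera_params takes no time and is no camera call.
- arm.job_done(): hands the job in; it is judged then, once.
The state is a dict: "t": time; "q": joint angles; "qd": joint speeds; "joint_efforts": joint torques, N m; "eef_pos": TCP position; "ee_rot": TCP orientation; "force": force on the tool from outside, world axes, zero at the start; "moment": the same for the moment, N m; "width": finger opening in m; "gripper_force": force on a finger pad.
Only numpy, scipy, OpenCV 4.12 (cv2) and the standard library are available. Lean on these libraries where they do the work, as an engineer would, in place of code of your own. Each camera call takes 0.05 s, during which the arm holds its last target. There are 200 camera calls.

### The job

Light up the steel ring for inspection: lift the torch out of its charging cup and set it, head down as it stands, fully into the open holder at the end of the telescopic boom, then push the red lock button all the way in, and pull the boom out by its black grip post until the orange pointer stands level with the red rider on the scale. The boom is spring-loaded and runs back if let go, so finish while still holding the grip post, the boom standing still at the mark. Leave everything else on the bench where it is.

Things in the scene. Friction and masses are not known exactly. Their poses are not given: they have to be found in the camera images.
- boom_rail: Fixed blue rail, 40 mm high; x = the way the boom pulls out (roughly to the robot's right), y = away from the robot, z up. Origin on the bench; rail covers x -85 to 205, y -35 to 35 mm. On it a grey tube, x -87 to 75, y -7 to 27 mm, top 79 mm (collar at the mouth 82 mm) above the bench, holds the boom. White scale on top on the robot's side, ticks every 10 mm. Place and yaw vary.
- boom (a joint): How far the boom is pulled out, m: 0 = fully in (as at the start), end stop at 0.09; positive along boom_rail's x. A return spring pulls it in with about 5 N (7 N fully out), plus 0.5 N of friction. Until the lock button is in, it moves no more than about 2 mm.
- grip (a point): Axis of the boom's upright black grip post at gripping height, 97 mm above the bench. Post 25 mm thick, clear from 77 to 115 mm above the bench; 30 mm cap above it (to 123 mm), 34 mm foot below it on the boom's bar (top 69 mm). Boom in: 47 mm in front of the tube's mouth, 113 mm short of the holder's centre along x. Moves with the boom; axes like boom_rail's.
- pointer (a point): Tip of the boom's thin orange pointer, which moves with the boom just over the scale, 12 mm behind the grip post along boom_rail's x. Axes like boom_rail's.
- rider: Small red rider (10 x 13 x 26 mm) fixed on the rail's edge nearest the robot, with a white line across its top at the mark to be reached. Origin on the scale line at the rider's middle; axes like boom_rail's. At the mark, the pointer has the same x as the rider in these axes. It stands at 30 to 70 mm of boom travel.
- lock_button (a joint): How far the red lock button is pushed in, m: 0 = out (boom locked), 0.009 = fully in, which frees the boom from about 0.007. It takes about 4 N all the way and stays where it is pushed.
- lock_top (a point): Centre of the top of the round red lock button (22 mm in diameter, on a dark 32 mm collar on top of the tube); it moves straight down when pushed. 99 mm above the bench when out, 12 mm above its collar.
- torch: Dark grey torch, 125 mm long, about 0.14 kg, standing head down in its charging cup, 10 mm above the bench. Its y axis runs along the torch from head to tail and points up. The origin lies on the torch's outer side, half way along, 17.5 mm off its axis. The head (lower 45 mm) is 37 mm across, the body above it 26 to 30 mm across. Mass and friction vary a little.
- torch_tail (a point): Centre of the torch's upper (tail) end, on its axis; the torch standing in the cup ends 136 mm above the bench. The body can be gripped down to 70 mm below this point.
- torch_face (a point): Centre of the torch's lower (lamp) end, on its axis, 126 mm below the tail.
- charging_cup: Grey round charging cup on a 80 x 76 mm plate, fixed to the bench, outside diameter 68 mm, 30 mm high; its bore is about 46 mm wide and 20 mm deep (floor 10 mm above the bench). Origin under its centre.
- holder_mouth (a point): Centre of the mouth of the open black torch holder at the end of the boom, 96 mm above the bench. The holder is a round cup of 41 mm bore that flares to 47 mm at the mouth, 60 mm deep, outside diameter 55 mm at the mouth. It moves with the boom.
- holder_seat (a point): Centre of the holder's seat, an inward rim 60 mm below the mouth (36 mm above the bench) on which the torch's lamp end rests. The torch then ends 162 mm above the bench, 66 mm above the mouth, and may lean up to 0.15 rad.
- steel_ring: The part to be lit: loose steel ring, 80 mm across, 26 mm high, lying on the bench just under where the holder comes to stand. Not to be moved. Origin under its centre.
- pliers: Bystander: red-handled pliers, 184 mm long, lying loose behind the boom. Not to be moved.
- grease_tub: Bystander: yellow and white tub, 78 mm across, 68 mm high, loose. Not to be moved.
- black_tape: Bystander: black roll of tape, 59 mm across, 19 mm high, loose. Not to be moved.

How it is judged:
On the way, in this order (a step that is already met when the one before it is completed fails the run):
1. the torch stands head down in the boom's holder, fully seated and let go (horizontal distance between torch_face and holder_seat below 0.008 m and distance between torch_face and holder_seat below 0.01 m and angle between torch's own y axis and vertical below 0.2 rad and contact force between torch and the arm below 0.1 N and contact force between torch and the fingers below 0.1 N), for 0.2 s.
2. the red lock button is pushed in (value of joint lock_button above 0.0075 m), for 0.1 s.
3. the boom is pulled out to the rider (x of pointer in the frame of rider above -0.004 m), for 0.1 s.
At the end, for the whole second after the job is handed in: Pointer within 4 mm of the rider along the scale, boom at rest, held by the fingers (over 2 N, TCP within 40 mm of grip), lock button at least 7.5 mm in, torch upright (0.2 rad) head down in the holder, within 8 mm of its axis, 10 mm of its seat, not touched by the robot (all of step 1 and x of pointer in the frame of rider between -0.004 and 0.004 m and velocity of joint boom between -0.01 and 0.01 m/s and contact force between the fingers and boom above 2 N and distance between the grasp point and grip below 0.04 m and value of joint lock_button above 0.0075 m); the arm keeps its last pose, push and grip.
It fails at once if the steel ring, pliers, tub or tape is moved more than 30 mm (distance of any of steel_ring, pliers, grease_tub, black_tape from where it was at the start of the episode above 0.03 m).
It also fails if it takes over 51 s, if anything falls off the work surface, if the arm or the gripper's body presses on something with over 40 N, if the wrist force passes 120 N, or if a joint passes its speed limit or range.

## Working session

There is one attempt and no reset: what is moved stays moved. The work goes in short steps, Python scripts to look and compute and a shell command to move; the robot and the scene stay as the last step left them, time stands still between calls to the robot, and variables do not carry over. Pictures are saved under pics/ and viewed, at most 10 in all, crops included, and the job is handed in when it is done.

```bash
ls; mkdir -p pics; python3 - <<'E'
from station import arm
import cv2, numpy as np
for n in ("side","top"):
    im=arm.grab_frame(n); cv2.imwrite(f"pics/{n}0.png",cv2.resize(im[...,::-1],(800,600),interpolation=cv2.INTER_CUBIC))
    np.save(f"pics/{n}0.npy",im)
    p=arm.camera_params(n); print(n,{k:np.round(v,4).tolist() for k,v in p.items()})
s=arm.get_state();print({k:np.round(v,4).tolist() for k,v in s.items()})
E
```

```text
nudge.py
pics
station.py
side {'fx': 476.9045, 'fy': 476.9045, 'cx': 256.7438, 'cy': 183.5245, 'T': [[0.9971, -0.0514, 0.0556, 0.495], [-0.0742, -0.5163, 0.8532, -1.1593], [-0.0152, -0.8549, -0.5186, 0.7091], [0.0, 0.0, 0.0, 1.0]]}
top {'fx': 419.5314, 'fy': 419.5314, 'cx': 253.8351, 'cy': 194.6167, 'T': [[0.0277, -0.9955, 0.0903, 0.4787], [-0.9996, -0.0265, 0.0139, -0.1436], [-0.0114, -0.0907, -0.9958, 1.1755], [0.0, 0.0, 0.0, 1.0]]}
{'t': 0.1, 'q': [-1.0249, 0.3593, 0.0112, -0.0003, -1.2241, -0.2881], 'qd': [-0.0004, -0.0012, 0.0013, 0.0012, -0.0005, -0.0], 'joint_efforts': [0.0004, -58.4161, 29.3754, 7.0156, 0.0102, -0.0], 'eef_pos': [0.1719, -0.6523, 0.2445], 'ee_rot': [3.1401, -0.0002, -2.8839], 'force': [1.0401, -1.0647, -0.1956], 'moment': [-0.0463, 0.0346, 0.0287], 'gripper_force': 0.0, 'width': 0.0878}
```
View pics/top0.png

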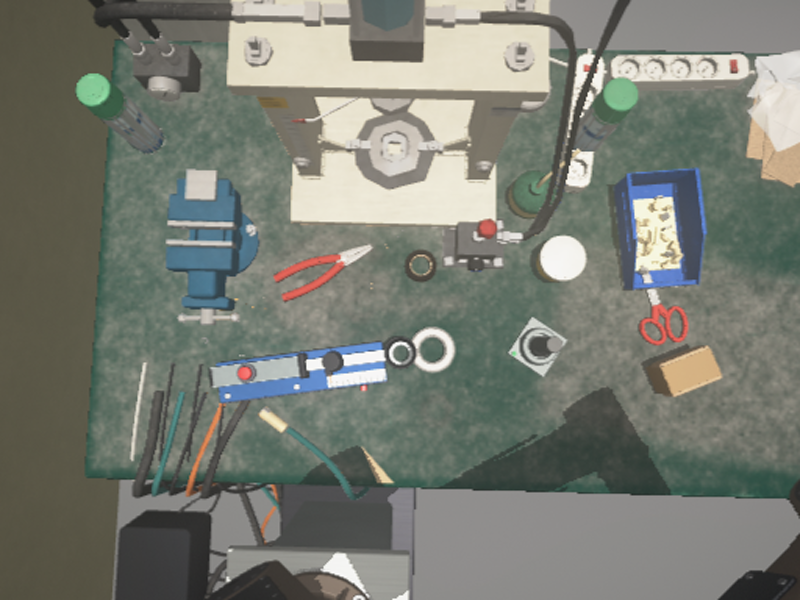

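View pics/side0.png

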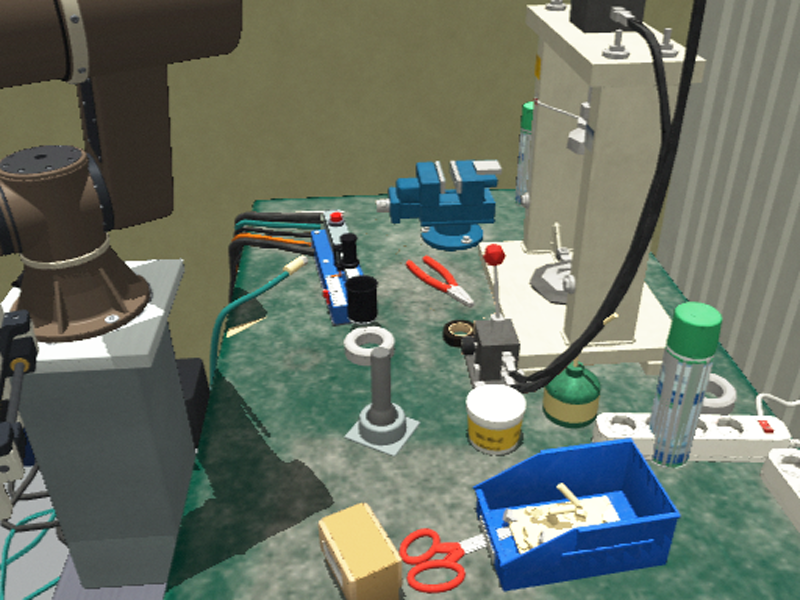

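The top picture shows the rail at about (300,370), the holder at (401,351), the torch in its cup at (541,345), and the tub and ring clear of both. I'll enlarge crops of these.

```bash
python3 - <<'E'
import cv2, numpy as np
t=np.load("pics/top0.npy")[...,::-1]; s=np.load("pics/side0.npy")[...,::-1]
r=lambda a:cv2.resize(a,None,fx=5,fy=5,interpolation=cv2.INTER_CUBIC)
o=np.zeros((600,800,3),np.uint8)
o[:250]=r(t[212:262,130:290]); o[250:550,:300]=r(t[195:255,320:380]); o[250:600,300:]=r(s[135:205,180:280])
cv2.imwrite("pics/crop1.png",o)
E
```

View pics/crop1.png

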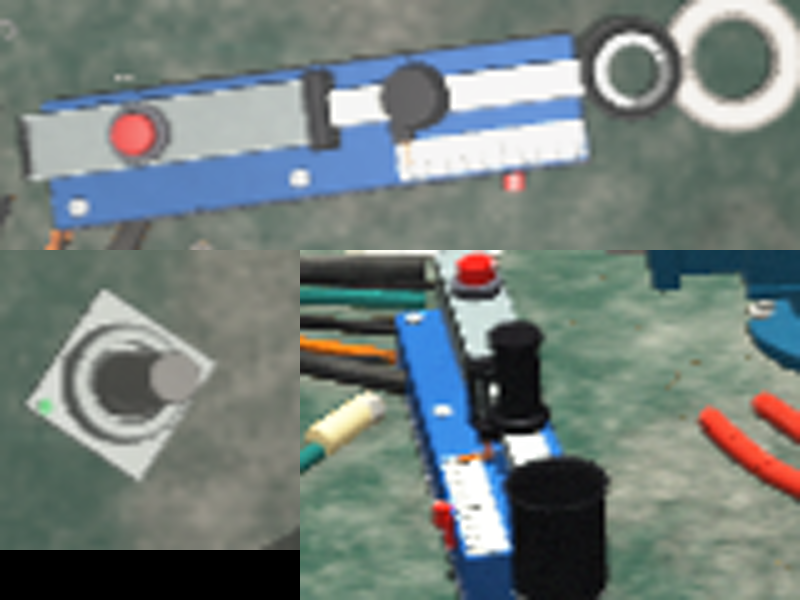

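```bash
cat > h.py <<'E'
import numpy as np, cv2
from station import arm
from scipy.spatial.transform import Rotation as R
def ray(name,u,v,z):
    p=arm.camera_params(name);T=np.array(p["T"])
    d=T[:3,:3]@[(u-p["cx"])/p["fx"],(v-p["cy"])/p["fy"],1]
    return T[:3,3]+d*(z-T[2,3])/d[2]
def go(target,yaw=None):
    s=arm.get_state(); M=R.from_euler('xyz',s["ee_rot"])
    print("tcp",np.round(s["eef_pos"],4),"rpy",np.round(s["ee_rot"],4),"shift",np.round(M.inv().apply(np.array(target)-s["eef_pos"]),4))
E
python3 - <<'E'
from h import *
t=lambda x,y,z,ox=130,oy=212:ray("top",ox+(x+.5)/5-.5,oy+(y+.5)/5-.5,z)
P=dict(button=t(132,134,.099),cap=t(416,96,.123),holder=t(631,66,.096),pointer=t(405,178,.045),rider=t(514,174,.052),rider2=t(514,182,.052),
nr=t(590,158,.04),fr=t(572,33,.04),nl=t(57,228,.04),fl=t(40,103,.04),
tail=t(175,126,.136,320,195),plate=t(121,133,.005,320,195),ring=t(735,65,.026))
s=lambda x,y,z:ray("side",180+(x-300+.5)/5-.5,135+(y-250+.5)/5-.5,z)
P.update(s_button=s(475,262,.099),s_cap=s(515,332,.123),s_holder=s(557,484,.096))
s8=lambda x,y,z:ray("side",(x+.5)*.64-.5,(y+.5)*.64-.5,z)
P['s_tail']=s8(381,352,.136)
for k,v in P.items():print(k,np.round(v,4))
ex=P['nr']-P['nl'];ex2=P['fr']-P['fl'];ex3=P['holder']-P['button'];ex4=P['holder']-P['cap']
for e in(ex,ex2,ex3,ex4):print(np.arctan2(e[1],e[0]),np.linalg.norm(e))
yaw=np.arctan2(*(P['holder']-P['button'])[[1,0]])
u=np.array([np.cos(yaw),np.sin(yaw),0])
for k in P:print(k,np.round((P[k]-P['cap'])@u,4),np.round(np.cross(u,P[k]-P['cap'])[2],4))
E
```

```text
button [0.4572 0.1186 0.099 ]
cap [ 0.4806 -0.0288  0.123 ]
holder [ 0.499  -0.1358  0.096 ]
pointer [ 0.4368 -0.016   0.045 ]
rider [ 0.4408 -0.0748  0.052 ]
rider2 [ 0.4366 -0.0749  0.052 ]
nr [ 0.4501 -0.1147  0.04  ]
fr [ 0.517 -0.103  0.04 ]
nl [0.4047 0.1709 0.04  ]
fl [0.4713 0.1837 0.04  ]
tail [ 0.5172 -0.3795  0.136 ]
plate [ 0.5174 -0.3793  0.005 ]
ring [ 0.5024 -0.192   0.026 ]
s_button [0.4563 0.1205 0.099 ]
s_cap [ 0.4793 -0.0187  0.123 ]
s_holder [ 0.4974 -0.1341  0.096 ]
s_tail [ 0.518  -0.3759  0.136 ]
-1.4130682359700644 0.2891806404753424
-1.4127975283872902 0.29023225006417885
-1.4079774779979934 0.25777694898579967
-1.4001022315908098 0.11184491822498258
button -0.1492 0.0009
cap 0.0 0.0
holder 0.1085 0.0009
pointer -0.0197 -0.0411
rider 0.0389 -0.0467
rider2 0.0384 -0.0509
nr 0.0798 -0.044
fr 0.0791 0.0239
nl -0.2094 -0.0425
fl -0.2111 0.0253
tail 0.352 -0.0206
plate 0.3518 -0.0205
ring 0.1646 -0.0049
s_button -0.1512 0.0003
s_cap -0.0102 0.0004
s_holder 0.1066 -0.0005
s_tail 0.3486 -0.0194
```

Measurements agree with the given sizes: rail length 290 mm, button–holder distance 258 mm. I take the rail's yaw as -1.413 and the torch axis as (0.5175,-0.378). One turn of -1.471 about tool z makes the fingers close across the boom, which suits all the steps.

```bash
python3 -c "
from h import *
go([.5175,-.3785,.245])"
```

```text
tcp [ 0.1719 -0.6523  0.2445] rpy [ 3.1401e+00 -2.0000e-04 -2.8839e+00] shift [-4.039e-01  1.767e-01 -3.000e-04]
```

```bash
python3 nudge.py '[[0.088,-0.404,0.177,0,-1.471],[0.088,-0.404,0.177,0,-1.471],[0.088,-0.404,0.177,0,-1.471],[0.088,-0.404,0.177,0,-1.471],[0.088,-0.404,0.177,0,-1.471],[0.088,-0.404,0.177,0,-1.471],[0.088,-0.404,0.177,0,-1.471],[0.088,-0.404,0.177,0,-1.471],[0.088,-0.404,0.177,0,-1.471],[0.088,-0.404,0.177,0,-1.471],[0.088,-0.404,0.177,0,-1.471],[0.088,-0.404,0.177,0,-1.471],[0.088,-0.404,0.177,0,-1.471],[0.088,-0.404,0.177,0,-1.471],[0.088,-0.404,0.177,0,-1.471],[0.088,-0.404,0.177,0,-1.471]]' 20; python3 - <<'E'
from h import *
s=arm.get_state();im=arm.grab_frame("wrist")
p=arm.camera_params("wrist");print({k:np.round(v,4).tolist() for k,v in p.items()})
cv2.imwrite("pics/w1.png",cv2.resize(im[...,::-1],(800,600),interpolation=cv2.INTER_CUBIC))
print(np.round(s["q"],3)); go([.5175,-.3785,.101])
E
```

```text
t: 1.43
eef_pos: [0.5168, -0.3792, 0.2454]
ee_rot: [3.141, 0.0, -1.416]
force: [0.1, -1.4, 0.5]
width: 0.0879
gripper_force: 0.0
{'fx': 297.3186, 'fy': 297.3186, 'cx': 260.4925, 'cy': 192.5948, 'hand_eye': [[0.0007, -0.9693, -0.2459, 0.0664], [1.0, 0.0007, 0.0001, -0.0012], [0.0001, -0.2459, 0.9693, -0.1384], [0.0, 0.0, 0.0, 1.0]]}
[-0.329  0.303 -0.068  0.    -1.199  0.484]
tcp [ 0.5169 -0.3792  0.2454] rpy [-3.1416  0.     -1.4159] shift [-0.0006 -0.0007  0.1444]
```

View pics/w1.png

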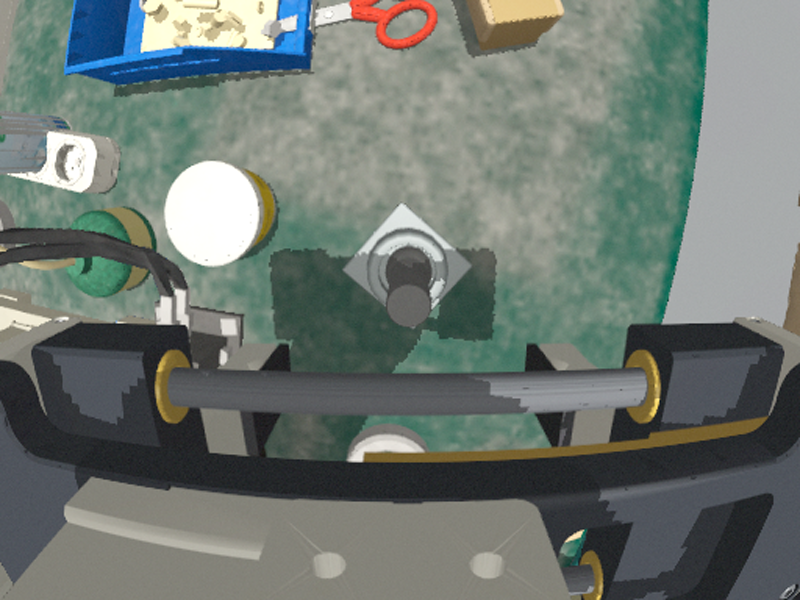

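The wrist view shows the torch tail at (408,305), centred between the fingers. I'll use it to refine the position.

```bash
cat >> h.py <<'E'
def wray(u8,v8,z,s):
    p=arm.camera_params("wrist");H=np.array(p["hand_eye"])
    d=np.array([(u8+.5)*.64-.5-p["cx"],(v8+.5)*.64-.5-p["cy"]])/p["fx"];th=np.hypot(*d)
    r=np.array([*(d/th*np.sin(th)),np.cos(th)])
    M=R.from_euler('xyz',s["ee_rot"]);o=M.apply(H[:3,3])+s["eef_pos"];r=M.apply(H[:3,:3]@r)
    return o+r*(z-o[2])/r[2]
E
python3 - <<'E'
from h import *
s=arm.get_state()
print(wray(408,305,.136,s),wray(407,268,.03,s))
E
```

```text
[ 0.51780982 -0.38042604  0.136     ] [ 0.51870111 -0.38206164  0.03      ]
```

```bash
python3 nudge.py '[[0.088,0.001,-0.001,0.04,0],[0.088,0.001,-0.001,0.08,0],[0.088,0.001,-0.001,0.12,0],[0.088,0.001,-0.001,0.144,0],[0.088,0.001,-0.001,0.144,0],[0.0,0.001,-0.001,0.144,0],[0.0,0.001,-0.001,0.144,0],[0.0,0.001,-0.001,0.144,0],[0.0,0.001,-0.001,0.144,0],[0.0,0.001,-0.001,0.144,0],[0.0,0.001,-0.001,0.144,0],[0.0,0.001,-0.001,0.144,0],[0.0,0.001,-0.001,0.144,0]]' 30
```

```text
t: 2.57
eef_pos: [0.5188, -0.3794, 0.1017]
ee_rot: [-3.141, -0.0, -1.413]
force: [-0.3, -0.5, -0.4]
width: 0.0397
gripper_force: 0.0
```

Still closing.

```bash
python3 nudge.py '[[0,0,0,0,0],[0,0,0,0,0],[0,0,0,0,0],[0,0,0,0,0],[0,0,0,0,0],[0,0,0,0,0]]' 30 && python3 nudge.py '[[0,0,0,-0.03,0],[0,0,0,-0.06,0],[0,0,0,-0.10,0],[0,0,0,-0.13,0],[0,0,0,-0.13,0]]' && python3 - <<'E'
from h import *
s=arm.get_state()
go([.498,-.1358,.24])
im=arm.grab_frame("side");np.save("pics/s2.npy",im)
t=arm.grab_frame("top")
a=cv2.resize(im[100:250,170:300,::-1],(520,600),interpolation=cv2.INTER_CUBIC)
b=cv2.resize(t[190:340,240:310,::-1],(280,600),interpolation=cv2.INTER_CUBIC)
cv2.imwrite("pics/s2.png",np.hstack([a,b]))
E
```

```text
t: 3.07
eef_pos: [0.5186, -0.3793, 0.1012]
ee_rot: [3.141, 0.0, -1.413]
force: [-1.7, 0.1, 0.3]
width: 0.0246
gripper_force: 30.0
t: 3.48
eef_pos: [0.5214, -0.3812, 0.2391]
ee_rot: [-3.133, -0.007, -1.412]
force: [1.4, -0.3, -0.3]
width: 0.0243
gripper_force: 30.0
tcp [ 0.5214 -0.3812  0.2391] rpy [-3.1331 -0.0071 -1.4118] shift [-0.246  -0.0157 -0.0026]
```

View pics/s2.png

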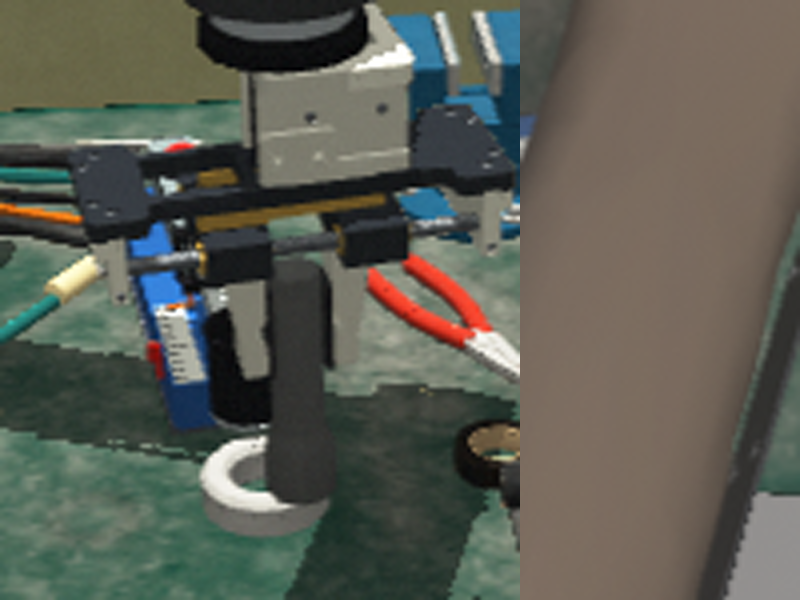

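The side crop shows the torch upright between the fingers, its tail at about (300,268) in the crop. Next I move over the holder, with the torch face at about 0.14.

```bash
python3 nudge.py '[[0,-0.04,-0.003,0,0],[0,-0.08,-0.006,0,0],[0,-0.12,-0.009,0,0],[0,-0.16,-0.012,0,0],[0,-0.2,-0.015,0,0],[0,-0.235,-0.018,0,0],[0,-0.245,-0.018,0,0],[0,-0.245,-0.018,0,0],[0,-0.245,-0.018,0,0],[0,-0.245,-0.018,0,0],[0,-0.245,-0.018,0,0]]' && python3 - <<'E'
from h import *
go([.498,-.135,.231])
im=arm.grab_frame("side");np.save("pics/s3.npy",im)
w=arm.grab_frame("wrist")
a=cv2.resize(im[90:190,190:280,::-1],(540,600),interpolation=cv2.INTER_CUBIC)
b=cv2.resize(w[150:300,228:293,::-1],(260,600),interpolation=cv2.INTER_CUBIC)
cv2.imwrite("pics/s3.png",np.hstack([a,b]))
E
```

```text
t: 4.5
eef_pos: [0.4978, -0.1354, 0.2307]
ee_rot: [3.14, 0.0, -1.414]
force: [0.2, -0.3, -1.2]
width: 0.0246
gripper_force: 30.0
tcp [ 0.4978 -0.1354  0.2307] rpy [ 3.1403e+00  1.0000e-04 -1.4140e+00] shift [-0.0004 -0.0003 -0.0003]
```

View pics/s3.png

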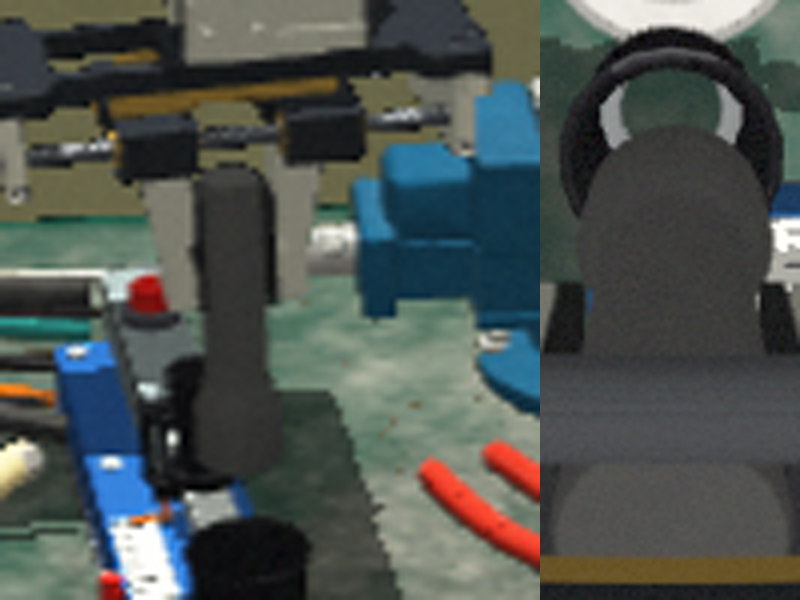

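```bash
python3 - <<'E'
from h import *
s=arm.get_state();u=np.array([.157,-.988,0])
f=lambda c:(c+.5)/.64-.5
for v in (48,44,52): print(wray(f(228+(672-540+.5)/4-.5),f(150+(v+.5)/4-.5),.096,s)-u*.0275)
# head lower front edge: face near edge in wrist
print(wray(f(228+(676-540+.5)/4-.5),f(150+(125.5)/4-.5),.139,s)-u*.0185)
S=lambda x,y,z:ray("side",190+(x+.5)/6-.5,90+(y+.5)/6-.5,z)
print("mouth",S(248,558,.096),"tail",S(233,180,.2665),"face",S(240,452,.139))
E
```

```text
[ 0.49856504 -0.13452117  0.096     ]
[ 0.49871196 -0.13544759  0.096     ]
[ 0.49841798 -0.13359385  0.096     ]
[ 0.49781925 -0.13450062  0.139     ]
mouth [ 0.49700339 -0.13976791  0.096     ] tail [ 0.49856702 -0.14165858  0.2665    ] face [ 0.49594517 -0.12646197  0.139     ]
```

Wrist rays put the holder at (0.4986,-0.1345) and the torch head at (0.4978,-0.1345), so they agree to about 1 mm. I'll lower the torch.

```bash
python3 nudge.py '[[0,0,-0.001,0.02,0],[0,0,-0.001,0.04,0],[0,0,-0.001,0.055,0],[0,0,-0.001,0.07,0],[0,0,-0.001,0.085,0],[0,0,-0.001,0.095,0],[0,0,-0.001,0.1,0],[0,0,-0.001,0.1,0]]' && python3 nudge.py '[[0,0,0,0.001,0],[0,0,0,0.002,0],[0,0,0,0.003,0],[0,0,0,0.003,0]]'
```

```text
t: 5.27
eef_pos: [0.4984, -0.1349, 0.1303]
ee_rot: [3.139, 0.0, -1.414]
force: [-0.2, 0.2, -2.7]
width: 0.0251
gripper_force: 30.0
t: 5.6
eef_pos: [0.4992, -0.1344, 0.1288]
ee_rot: [-3.141, -0.0, -1.413]
force: [-0.5, -0.4, -1.8]
width: 0.0245
gripper_force: 30.0
```

```bash
python3 nudge.py '[[0,0,0,0.001,0],[0.045,0,0,0.001,0],[0.07,0,0,0.001,0],[0.07,0,0,0.001,0],[0.07,0,0,0.001,0],[0.07,0,0,0.001,0],[0.07,0,0,-0.04,0],[0.07,0,0,-0.08,0],[0.07,0,0,-0.1,0],[0.07,0,0,-0.1,0]]' && python3 - <<'E'
from h import *
go([.4565,.1195,.15])
im=arm.grab_frame("side")
w=arm.grab_frame("wrist")
a=cv2.resize(im[90:190,190:280,::-1],(540,600),interpolation=cv2.INTER_CUBIC)
b=cv2.resize(w[100:250,228:293,::-1],(260,600),interpolation=cv2.INTER_CUBIC)
cv2.imwrite("pics/s4.png",np.hstack([a,b]))
E
```

```text
t: 6.43
eef_pos: [0.5017, -0.1347, 0.2339]
ee_rot: [-3.133, -0.002, -1.412]
force: [0.0, 0.0, -0.2]
width: 0.0694
gripper_force: 0.0
tcp [ 0.5017 -0.1347  0.2339] rpy [-3.1329e+00 -2.0000e-03 -1.4120e+00] shift [-0.2583  0.0051  0.0834]
```

View pics/s4.png

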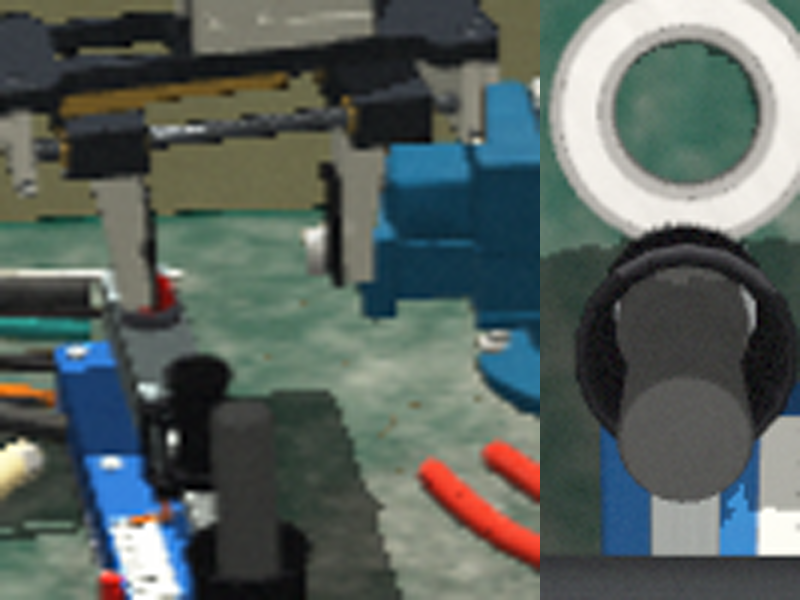

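```bash
python3 - <<'E'
from h import *
s=arm.get_state();f=lambda c:(c+.5)/.64-.5
print("wrist tail",wray(f(228+(686.5-540)/4-.5),f(100+(440.5)/4-.5),.162,s),"side tail",ray("side",190+(243.5)/6-.5,90+(411.5)/6-.5,.162))
E
python3 nudge.py '[[0.0,-0.04,0.001,0,0],[0,-0.08,0.001,0,0],[0,-0.12,0.001,0,0],[0,-0.16,0.001,0,0],[0,-0.2,0.001,0,0],[0,-0.235,0.0015,0,0],[0,-0.257,0.0015,0,0],[0,-0.257,0.0015,0,0],[0,-0.257,0.0015,0,0],[0,-0.257,0.0015,0,0],[0,-0.257,0.0015,0,0],[0,-0.257,0.0015,0,0]]' 20; python3 - <<'E'
from h import *
s=arm.get_state();u=np.array([.157,-.988,0])
go([.4568,.1195,.12])
w=arm.grab_frame("wrist")
cv2.imwrite("pics/w5.png",cv2.resize(w[:,:,::-1],(800,600),interpolation=cv2.INTER_CUBIC))
E
```

```text
wrist tail [ 0.49820417 -0.13598087  0.162     ] side tail [ 0.49799479 -0.13397117  0.162     ]
t: 7.53
eef_pos: [0.457, 0.1182, 0.228]
ee_rot: [3.141, -0.0, -1.414]
force: [-0.6, -0.5, 0.4]
width: 0.001
gripper_force: 0.0
tcp [0.457  0.1182 0.228 ] rpy [ 3.1409e+00 -3.0000e-04 -1.4142e+00] shift [-1.40e-03 -1.00e-04  1.08e-01]
```

View pics/w5.png

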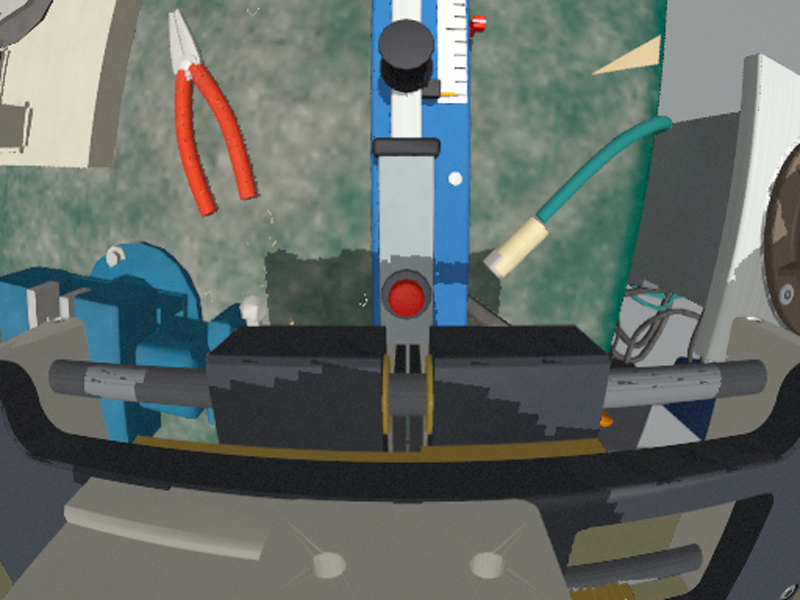

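The wrist view shows the button at (406,297), the cap at (407,40), the pointer at (455,94) and the rider at (479,23).

```bash
python3 - <<'E'
from h import *
s=arm.get_state();u=np.array([.157,-.988,0])
b=wray(406,297,.099,s);c=wray(407,40,.123,s);p=wray(455,94,.043,s);r=wray(479,23,.052,s)
for q in(b,c,p,r):print(q,(q-b)@u)
E
```

```text
[0.45909523 0.11741683 0.099     ] 0.0
[ 0.4810953  -0.02521835  0.123     ] 0.14437757492828365
[ 0.44628607 -0.01682823  0.043     ] 0.1306230868307222
[ 0.43834591 -0.07001058  0.052     ] 0.18192064268541114
```

```bash
python3 nudge.py '[[0,0,-0.001,0.04,0],[0,0,-0.001,0.075,0],[0,0,-0.001,0.095,0],[0,0,-0.001,0.105,0],[0,0,-0.001,0.11,0],[0,0,-0.001,0.113,0],[0,0,-0.001,0.116,0],[0,0,-0.001,0.118,0],[0,0,-0.001,0.118,0],[0,0,-0.001,0.118,0]]'
```

```text
t: 8.42
eef_pos: [0.4586, 0.1198, 0.1109]
ee_rot: [-3.14, 0.001, -1.413]
force: [0.3, -0.0, -0.6]
width: 0.0004
gripper_force: 0.0
```

```bash
python3 nudge.py '[[0,0,0,0.001,0],[0,0,0,0.002,0],[0,0,0,0.003,0],[0,0,0,0.003,0],[0,0,0,0.003,0]]'
```

```text
t: 8.83
eef_pos: [0.4588, 0.1199, 0.1088]
ee_rot: [-3.139, 0.001, -1.412]
force: [-4.6, 0.5, 15.4]
width: 0.0006
gripper_force: 7.4
```

Pressed to the stop: 15 N, tips at 0.0898. Now up and over to the post.

```bash
python3 nudge.py '[[0,0,0,-0.04,0],[0.06,0,0,-0.08,0],[0.06,0.04,0,-0.09,0],[0.06,0.08,0,-0.09,0],[0.06,0.12,0,-0.09,0],[0.06,0.145,0,-0.09,0],[0.06,0.145,0,-0.09,0],[0.06,0.145,0,-0.09,0],[0.06,0.145,0,-0.09,0],[0.06,0.145,0,-0.09,0]]'; python3 -c "
from h import *
go([.481,-.0243,.099])"
```

```text
t: 9.67
eef_pos: [0.4809, -0.0232, 0.1973]
ee_rot: [-3.141, 0.0, -1.412]
force: [-0.2, 0.3, 0.9]
width: 0.0551
gripper_force: 0.0
tcp [ 0.4809 -0.0232  0.1973] rpy [-3.1414e+00  2.0000e-04 -1.4121e+00] shift [0.0011 0.0001 0.0983]
```

```bash
python3 nudge.py '[[0.06,0.001,0,0.03,0],[0.06,0.001,0,0.06,0],[0.06,0.001,0,0.085,0],[0.06,0.001,0,0.098,0],[0.06,0.001,0,0.098,0],[0.0,0.001,0,0.098,0],[0.0,0.001,0,0.098,0],[0.0,0.001,0,0.098,0],[0.0,0.001,0,0.098,0],[0.0,0.001,0,0.098,0],[0.0,0.001,0,0.098,0],[0.0,0.001,0,0.098,0],[0.0,0.001,0,0.098,0],[0.0,0.001,0,0.098,0],[0.0,0.001,0,0.098,0]]' 45; python3 - <<'E'
from h import *
s=arm.get_state();w=arm.grab_frame("wrist")
cv2.imwrite("pics/w6.png",cv2.resize(w[:,:,::-1],(800,600),interpolation=cv2.INTER_CUBIC))
t=arm.grab_frame("top");sd=arm.grab_frame("side")
np.save("pics/t6.npy",t);np.save("pics/s6.npy",sd);np.save("pics/w6.npy",w)
o=np.zeros((600,800,3),np.uint8)
r=lambda a,k:cv2.resize(a[...,::-1],None,fx=k,fy=k,interpolation=cv2.INTER_CUBIC)
o[:250]=r(t[212:262,130:290],5); o[250:,:560]=r(sd[140:190,190:270],7)[:,:560]
cv2.imwrite("pics/c6.png",o)
E
```

```text
t: 10.92
eef_pos: [0.4804, -0.0249, 0.1]
ee_rot: [3.141, 0.0, -1.413]
force: [-5.5, 2.7, 6.5]
width: 0.0274
gripper_force: 45.0
```

View pics/c6.png

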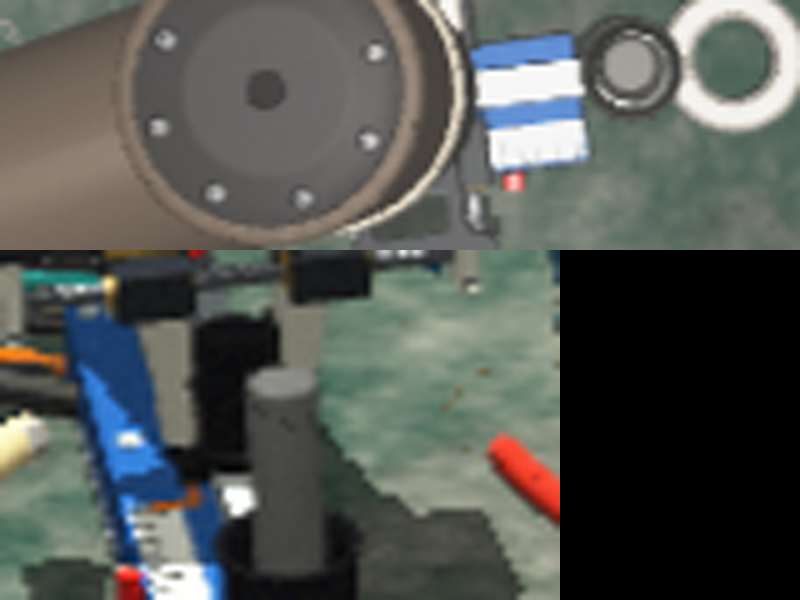

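The side crop shows the fingers round the post and the orange pointer tip near (155,506). From the measurements the travel is about 52–54 mm, so I pull 50 mm first and then look.

```bash
python3 nudge.py '[[0,0.005,0,0,0],[0,0.012,0,0,0],[0,0.02,0,0,0],[0,0.028,0,0,0],[0,0.036,0,0,0],[0,0.043,0,0,0],[0,0.048,0,0,0],[0,0.05,0,0,0],[0,0.05,0,0,0],[0,0.05,0,0,0],[0,0.05,0,0,0]]'; python3 - <<'E'
from h import *
w=arm.grab_frame("wrist");t=arm.grab_frame("top");sd=arm.grab_frame("side")
np.save("pics/t7.npy",t);np.save("pics/s7.npy",sd);np.save("pics/w7.npy",w)
o=np.zeros((600,800,3),np.uint8)
r=lambda a,k:cv2.resize(a[...,::-1],None,fx=k,fy=k,interpolation=cv2.INTER_CUBIC)
o[:250,:400]=r(t[222:272,210:290],5); o[:,400:]=r(sd[150:210,195:235],10);o[250:,:400]=r(w[:350,:],.78)[:350,:400] if 0 else cv2.resize(w[60:410,:,::-1],(400,253)).repeat(1,0)[:350] if 0 else 0
cv2.imwrite("pics/c7.png",o)
E
```

```text
t: 11.98
eef_pos: [0.4882, -0.0741, 0.1]
ee_rot: [3.141, 0.001, -1.413]
force: [-4.7, 4.2, 8.4]
width: 0.0275
gripper_force: 45.0
```

View pics/c7.png

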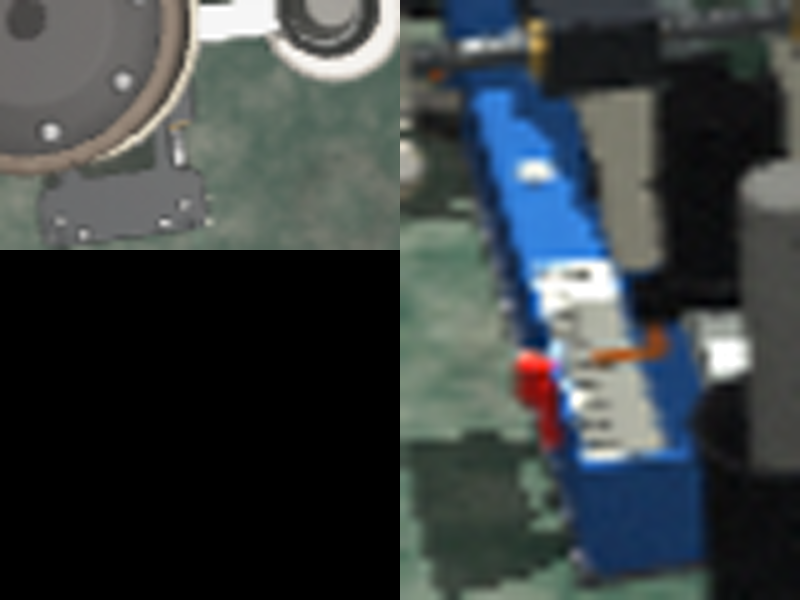

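```bash
python3 - <<'E'
from h import *
from scipy.optimize import least_squares
u=np.array([.157,-.988,0])
def cen(im,box):
    x0,y0,x1,y1=box;a=im[y0:y1,x0:x1].astype(float)
    w=np.clip(a[...,0]-np.maximum(a[...,1],a[...,2])-40,0,None)
    w[w<25]=0
    yy,xx=np.mgrid[y0:y1,x0:x1];return (w*xx).sum()/w.sum(),(w*yy).sum()/w.sum(),w.sum()
t0=np.load("pics/top0.npy");s7=np.load("pics/s7.npy")
ct=cen(t0,(226,240,240,254));cs=cen(s7,(203,180,214,197));print(ct,cs)
pt=ray("top",*ct[:2],.050);ps=ray("side",*cs[:2],.040)
tip=ray("side",195+59.5*0+(595-400+.5)/10-.5,150+(358.5)/10-.5,.043)
# rail frame from holder(235), button, corners
T=lambda x,y,z:ray("top",130+(x+.5)/5-.5,212+(y+.5)/5-.5,z)
S=lambda x,y,z:ray("side",195+(x-400+.5)/10-.5,150+(y+.5)/10-.5,z)
print("rail0 top:",[round(q,4) for q in(T(631,66,.096)@u-.235,T(590,158,.04)@u-.205,T(572,33,.04)@u-.205,T(57,228,.04)@u+.085,T(40,103,.04)@u+.085)])
print("rail0 side:",[round(q,4) for q in(S(580,462,.04)@u-.205,S(705,460,.04)@u-.205)])
print("rider u top",pt@u,"side",ps@u,"tip side",tip@u, "perp",np.cross(u,pt)[2],np.cross(u,ps)[2],np.cross(u,tip)[2])
o0=ray("top",*(130+(405.5)/5-.5,212+165.5/5-.5),.043)@u;print("pointer start top",o0)
E
```

```text
(np.float64(232.37623762376236), np.float64(248.0059405940594), np.float64(505.0)) (np.float64(208.23359580052494), np.float64(187.79658792650918), np.float64(1524.0))
rail0 top: [np.float64(-0.0225), np.float64(-0.0211), np.float64(-0.0221), np.float64(-0.0204), np.float64(-0.0225)]
rail0 side: [np.float64(-0.0277), np.float64(-0.0204)]
rider u top 0.14234764690060778 side 0.1352600118134114 tip side 0.1316899276138339 perp 0.41950923555369696 0.4201154788415537 0.4365754569219478
pointer start top 0.08498141611293368
```

```bash
python3 - <<'E'
from h import *
u=np.array([.157,-.988,0])
def cen(n,box):
    im=np.load(f"pics/{n}.npy").astype(float);x0,y0,x1,y1=box;a=im[y0:y1,x0:x1]
    w=np.clip(a[...,0]-a[...,2]-50,0,None)*(a[...,1]>.25*a[...,0])*(a[...,0]>a[...,1]+25)
    yy,xx=np.mgrid[y0:y1,x0:x1];k=w>0
    return (w*xx).sum()/w.sum(),(w*yy).sum()/w.sum(),k.sum(),xx[k].min(),xx[k].max(),yy[k].min(),yy[k].max()
for n,b in (("side0",(207,168,222,182)),("s6",(207,168,222,182)),("s7",(211,180,223,190)),):
    c=cen(n,b);q=ray("side",c[0],c[1],.046);print(n,np.round(c,2),q@u,np.cross(u,q)[2])
c=cen("top0",(205,235,217,250));q=ray("top",c[0],c[1],.046);print(np.round(c,2),q@u,np.cross(u,q)[2])
t=np.load("pics/top0.npy")[238:250,207:216];print(t[...,0].astype(int)-t[...,2])
for nm,x0,y0,x1,y1 in(("s7",203,182,216,197),):
    print((np.load(f"pics/{nm}.npy")[y0:y1,x0:x1]).tolist().__str__()[:0]);a=np.load(f"pics/{nm}.npy")[y0:y1,x0:x1].astype(int);print(a[...,0]-a[...,1])
E
```

```text
side0 [213.91 175.94   8.   212.   217.   175.   177.  ] 0.08709815559149935 0.443361023585522
s6 [214.32 175.71   7.   212.   217.   174.   176.  ] 0.08611828815456678 0.44465047109564104
s7 [217.39 184.72   9.   214.   220.   183.   185.  ] 0.1356553527456589 0.4451704320224152<stdin>:7: RuntimeWarning: invalid value encountered in scalar divide
Traceback (most recent call last):
ValueError: zero-size array to reduction operation minimum which has no identity
```

```bash
python3 - <<'E'
import numpy as np,cv2
t=np.load("pics/top0.npy").astype(int)
print("R-B ptr cols207-215 rows 236-249");print((t[...,0]-t[...,2])[236:250,207:216])
print("R-G rider cols 228-237 rows 243-252");print((t[...,0]-t[...,1])[243:252,228:238])
print("gray scale row along ticks cols 207-250");print(t[240:250,207:250].sum(2)//3)
w=cv2.imread("pics/w5.png").astype(int)
a=(w[...,2]-np.maximum(w[...,1],w[...,0]))[5:45,465:495];k=a>60;yy,xx=np.mgrid[5:45,465:495];print("w5 rider",xx[k].mean(),yy[k].mean(),xx[k].min(),xx[k].max(),yy[k].min(),yy[k].max())
b=(w[...,2]-w[...,0])[85:105,435:470];k=b>60;yy,xx=np.mgrid[85:105,435:470];print("w5 ptr",xx[k].mean(),yy[k].mean(),xx[k].min(),xx[k].max())
s=np.load("pics/s7.npy").astype(int);print("side R-G rows183-197 cols 203-215");print((s[...,0]-s[...,1])[183:197,203:216])
E
```

```text
R-B ptr cols207-215 rows 236-249
[[ -55  -18    0    0    0    0   -1   -2   -1]
 [ -73  -16    0    0   -1   -1   -1  -14  -37]
 [ -87  -30   -1    0    1   -5  -83 -102 -103]
 [-107  -46    0    0    0   -4  -90  -88  -79]
 [-108  -59   -5   33   43   14    1    1    1]
 [-107 -102  -18   12   54    8    0    1    1]
 [-106 -108  -16    1   40    8    1    1    1]
 [-107 -108  -43    0   38    8    1    1    1]
 [-107 -108  -47    1   34   26    2    1    5]
 [-107 -110  -53    0    8    3    0    1    3]
 [-108 -109  -81   -2    2    3    2    1    3]
 [-108 -108 -106   -2    0  -12  -18  -13  -42]
 [-102  -93  -92  -62  -45  -46  -35  -22  -22]
 [ -33  -22  -16  -15  -12   -6    1    5    5]]
R-G rider cols 228-237 rows 243-252
[[  0   1   0   0   1   0   1   0   1   1]
 [  0   1   1   0   1   1   0  -8  -8 -11]
 [-11 -12 -23 -22 -19 -19 -18 -18 -14  -8]
 [-15 -13 -10  -2  16  70  45  -6 -10 -11]
 [-11 -11  22 118  52  77  93  -2 -12 -12]
 [-11 -11  30 121  51  74  91  -4 -12 -12]
 [-10 -10  17 116  55  84  91  -2 -11 -11]
 [ -7  -8  -5  17  19  23   7  -9 -11 -12]
 [ -6  -5  -7 
[... 2076 characters left out ...]
-6 -10 -26 -33 -35 -15   0   0  -1  -2]
 [-14 -13 -16  -6  92  99  23 -29 -16  -2  -2  50  67]
 [-14 -12 -11  54 197 198 197  71 -13  -2   0  17  20]
 [-17 -16 -18  23  95 116 122 -22 -22  -3  -1   0  -2]
 [ -9 -13 -18  23  97 116 151  58 -34 -19  -2  -2  -1]
 [ -9 -10 -14  24  90 112 120  56 -40  -1  -1  -2  -1]
 [-14 -10 -11  -9  25  69 106  60 -53  -4  -3  -1  -1]
 [-21 -16 -13 -13 -12  15  88  59 -44 -28  -6  -3   0]
 [-21 -22 -17 -18 -21   8  98  64  -6 -20  -6  -1  -1]
 [-12 -10 -17 -16 -14 -12  81  85  12 -30  -5  -1  -1]
 [-12 -13 -12  -9 -10 -10  54  50  -2 -29 -22  -8  -3]
 [-12 -13 -13 -12 -10 -11  -1 -11 -20 -44 -25  -4  -2]
 [-14 -15 -16 -14 -23 -27 -15 -14 -20 -27 -54 -55 -48]]
```

Ticks, pointer and rider read sub-pixel in the first top picture put the mark at about 54.5 mm of travel; the other estimates give 52.5–54. The side view shows the pointer followed the hand without slipping (49.5 mm), so I add 4.3 mm.

```bash
python3 nudge.py '[[0,0.002,0,0,0],[0,0.0043,0,0,0],[0,0.0043,0,0,0],[0,0.0043,0,0,0],[0,0.0043,0,0,0],[0,0.0043,0,0,0],[0,0.0043,0,0,0],[0,0.0043,0,0,0]]'; python3 - <<'E'
from h import *
u=np.array([.157,-.988,0]);s=arm.get_state();print((np.array(s["eef_pos"])-[.4804,-.0249,.1])@u)
n=arm.grab_frame("side").astype(float);a=n[179:192,211:224]
w=np.clip(a[...,0]-a[...,2]-50,0,None)*(a[...,1]>.25*a[...,0])*(a[...,0]>a[...,1]+25)
yy,xx=np.mgrid[179:192,211:224];q=ray("side",(w*xx).sum()/w.sum(),(w*yy).sum()/w.sum(),.046)
print("ptr travel",q@u-.0866)
# torch still upright: tail blob vs. holder displacement
t=arm.grab_frame("top").astype(int);print(t[218:232,268:292].sum(2)//3)
E
```

```text
t: 12.8
eef_pos: [0.4888, -0.0782, 0.1]
ee_rot: [3.141, 0.001, -1.413]
force: [-5.1, 5.1, 7.7]
width: 0.0275
gripper_force: 45.0
0.0540151688001124
ptr travel 0.05368855754362732
[[100  68  84  82  77  75 107 143 155 157 158 158 154 111  65  55  58  81
  152 229 227 192 129  97]
 [ 78  70  86  80  73  89 140 158 159 159 159 157 158 155 106  58  56  62
  107 228 240 213 149 108]
 [ 72  89  85  74  72 124 155 160 158 159 158 158 158 159 131  82  56  57
   86 225 241 220 158 108]
 [ 67  82  80  72  82 139 160 161 160 161 159 159 159 159 141  96  61  56
   74 153 230 227 178 116]
 [ 65  69  74  71  80 140 159 160 161 161 160 159 159 158 146 112  71  55
   71 135 227 228 192 128]
 [ 65  67  72  72  72 137 160 160 162 161 161 160 160 159 148 114  72  57
   71 173 233 228 194 130]
 [ 65  78  78  72  72 115 152 160 160 160 161 161 161 160 136 105  71  55
   73 179 233 234 203 130]
 [ 71  64  73  74  72  80 130 157 161 161 161 159 160 140 129  97  62  56
   79 180 233 229 195 128]
 [ 76  85  84  80  78  76  86 118 151 160 160 149 133 112 135 101  57  59
  103 221 239 222 174 117]
 [ 90  70  64  74  81  81  77  81  90  94  94  94  90 115 111  76  57  70
  175 233 241 222 161 106]
 [109  76  61  75  81  81  83  84  84  83  84  83 114 109  77  59  59  80
  221 240 236 206 137  95]
 [130  99  70  61 127 191 147  94 113 114 110 134 118  77  58  58  79 176
  234 240 222 172 116  88]
 [238 179  91  73  75  98 115 119 141 148 118 101  78  59  59  79 176 233
  241 236 204 139  96  87]
 [241 202 130 102  82  66  67  70  75  78  68  62  61  73  80 134 228 241
  241 223 174 118  87  86]]
```

Travel is 54.0 mm by the hand and 53.7 mm by the camera; the torch tail is still in the holder, and the boom is held at 45 N.

```bash
python3 -c "
from station import arm
print(arm.job_done())"
```

```text
the job is handed in; nothing more can be done
None
```

The job is handed in with no verdict returned: the torch is seated in the holder, the lock button is pushed in to its stop, and the boom is held still by the grip post at about 54 mm of travel. I measured the rider's mark at 52.5–55 mm, and the tolerance is ±4 mm.

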